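Load two clay lamps and hold the inspection mirror on the painted one

ROBOT

A 7-joint arm with a two-finger parallel gripper is mounted at the origin on the work surface. World frame = base frame: x ahead of the robot, y to its left, z up, the work surface at z = 0. Lengths are in m, angles in rad, forces in N, time in s.
With the tool pointing down it reaches from about 0.4 to 0.875 m from the base axis. Payload 19.3 kg.
Tool frame: the origin (TCP) lies between the finger pads; the fingertips stand r.nose_length ahead of it and the grasp point (between the pads) lies 3 mm ahead of it (r.nose_length is the distance from the TCP to the fingertips, in m); z points along the fingers, y is the line along which they close (so a half turn about z gives the same grasp; the last joint's range is limited). The gripper opens to 85 mm and grips with 20 to 120 N. Pads are 22 mm wide; open, the fingers measure 114 mm over their backs; the gripper's body (76 mm by 85 mm) begins 54 mm behind the grasp point. The pads swing forward as they close: fully open they stand 13 mm farther back than shut.
Start: joints at [-1.385, 0.521, -0.036, 1.599, 0.021, 1.021, -0.113], TCP at [0.158, 0.605, 0.253] pointing down, gripper open.
Joint ranges: [-2.91, 2.91], [-0.3, 2.13], [-1.5, 1.42], [0.17, 2.43], [-1.26, 4.41], [0.16, 1.93], [-2.52, 2.52]. Speed limits (rad/s): [1.89, 1.89, 2.39, 2.39, 3.01, 3.01, 3.01].

INTERFACE

Orientations are given as a unit quaternion [x, y, z, w].
In Python, from cell import r, read_camera, camera_model gives the robot as it stands.
- The arm moves only by the tool send_rows, never from a script. Its argument "moves" is a list of rows, each a list of 3 entries, a list of its own where there are three numbers: the opening, from 0 (shut) to 1 (fully open), then the shift along the tool's x, y, z in mm, then the turn, a rotation vector about the tool's x, y, z in rad. A call has 1 to 8 rows; each row is the pose to reach, as a shift and turn from the pose commanded when the call began, along the tool's axes at that moment; what a row does not reach only later rows make up. A row lasts 1/12 s, in which the tool goes at most 41.7 mm and 7.16 degrees, less where a joint would pass 70% of its speed; a pose out of reach is approached as far as the arm can. A call with a gripper value outside its range is refused whole. The fingers move at their own pace and stop on an object; the grip force is fixed at half the most. Time passes only in rows, so rows that repeat a pose let the fingers close. It gives the time, the measured TCP pose, the force, the opening and the grip force at its end, in the units of the state.
- r.sense(): the state, without advancing time (a new reading comes with each control period).
- read_camera(name): name is "side" or "top" or "wrist"; returns the picture (400x640x3 uint8, red, green, blue); there is no depth.
- camera_model(name): a dict with "fov_y" (degrees; the focal length in pixels is half the picture's height over the tangent of half this angle, whatever the lens; pixels are square), "cx", "cy" (the principal point, pixels), "R" (3x3) and "t" (3): a world point X has camera coordinates R X + t; the wrist camera has in their place "hand_eye" (4x4, takes a point from camera to tool coordinates, whose origin is the TCP and whose axes are the flange's). Camera axes: x right, y down, z forward; pixel columns grow to the right and rows downward; lengths in m; the calibration is good to about 2 mm. A picture is of the moment at which its call begins: read the wrist's pose just before it. camera_model takes no time and is no camera call.
- r.job_done(): hands the job in; it is judged then, once.
The state is a dict: "t": time; "joint_positions": joint angles; "dq": joint speeds; "joint_torque": joint torques, N m; "eef_pos": TCP position; "eef_rot": TCP orientation; "wrist_force": force on the tool from outside, world axes, zero at the start; "wrist_torque": the same for the moment, N m; "gripper_width": finger opening in m; "finger_force": force on a finger pad.
Only numpy, scipy, OpenCV 4.12 (cv2) and the standard library are available. Lean on these libraries where they do the work, as an engineer would, in place of code of your own. Each camera call takes 0.05 s, during which the arm holds its last target. There are 200 camera calls.

TASK

Seat the plain clay lamp upright in pocket one (one dot) of the wooden rail, and after that the red lamp with the yellow band in pocket two (two dots). Then turn the sprung mirror (the blue tab on top is there to grip) until the little inspection camera, looking into the mirror, sees the yellow-banded lamp in the middle of the glass, and finish with the gripper still holding the mirror at that angle, because it springs back when let go. Leave the paint bowl, the paint jar and the brush where they are.

Things in the scene. Friction and masses are not known exactly. Their poses are not given: they have to be found in the camera images.
- plain_lamp: plain unpainted terracotta oil lamp, a small round cup: foot 30 mm across and 9 mm high, flaring to a straight upright wall 50 mm across from 16 mm up to the rim at 36 mm. About 60 g, loose, round (its yaw does not matter). Origin at the centre of the underside, z up the lamp. Grip it across the 50 mm wall from above.
- painted_lamp: same lamp, same sizes, glossy red with a yellow band round the wall (20 to 30 mm above its foot; the band is the mark that the camera has to see), white beads on the rim and a red inside. Origin at the centre of the underside, z up.
- rail: brown wooden rail, 240 x 46 x 20 mm, fixed to the table, three round pockets 35 mm across and 8 mm deep in a row along its x axis, 75 mm apart, middle one in the middle. Black tags, 12 mm high and 16 mm wide, run along its +y long side with one, two or three white dots beside pockets one, two and three; pocket one is at the -x end. Origin at the centre of the underside, z up.
- pocket1 (a point): centre of the floor of pocket one (one dot), 12 mm above the table; a seated lamp's origin lies on it
- pocket2 (a point): centre of the floor of pocket two (two dots, the middle pocket), 12 mm above the table
- stand: fixed steel base carrying the mirror's pivot and the camera. Origin on the table under the mirror's vertical pivot axis, z up. Base disc 100 mm across, a flat bar runs from it to the camera.
- camera_lens (a point): front of the lens of the black inspection camera (45 x 36 x 34 mm, top 79 mm above the table) fixed to the stand; 156 mm from the pivot axis, 62 mm above the table, looking level straight at the pivot axis
- mirror: upright mirror, glass 72 x 68 mm, 41 to 109 mm above the table. Origin on its vertical pivot axis, which lies in the glass, 12 mm above the table; x is the outward normal of the glass, z up. Rests on a stop, normal 5 degrees clockwise (from above) of the camera; turns counterclockwise up to 1.3 rad against a spring (0.04 N m at the stop, 0.11 N m at 1.3 rad) that snaps it back if released.
- mirror_grip (a point): centre of the part of the blue tab to grip, on the pivot axis 142 mm above the table. The tab on top of the mirror is 10 mm thick (along the mirror's x), 40 mm wide (along the mirror's y), from 118 to 160 mm above the table; turning it turns the mirror.
- sightline: invisible frame on the pivot axis, 20 mm above the table: its x axis points level to where the camera's line of sight goes after the mirror; it turns twice as far as the mirror. The lamp is in the middle of the glass when x points at the lamp's axis, that is when the mirror's normal bisects, in plan, the angle at the pivot between camera and lamp.
- paint_bowl: loose terracotta bowl, 90 mm across, 38 mm high, origin under its centre; leave alone
- paint_jar: loose jar with a red cap, 56 mm across, 75 mm high, origin under its centre; leave alone
- paint_brush: loose brush lying flat; leave alone
Not all that is in view belongs to the job. Leave any black look-alike of the plain_lamp alone. Leave any purple or turquoise look-alike of the painted_lamp alone.

How it is judged:
On the way, in this order (a step that is already met when the one before it is completed fails the run):
1. the plain lamp sits in pocket one, let go (horizontal distance between plain_lamp and pocket1 below 0.005 m and z of plain_lamp in the frame of pocket1 between -0.003 and 0.003 m and angle between plain_lamp's own z axis and vertical below 0.12 rad and contact force between plain_lamp and the fingers below 0.2 N), for 0.2 s.
2. then the red lamp sits in pocket two, let go, the plain lamp still in pocket one (all of step 1 and horizontal distance between painted_lamp and pocket2 below 0.005 m and z of painted_lamp in the frame of pocket2 between -0.003 and 0.003 m and angle between painted_lamp's own z axis and vertical below 0.12 rad and contact force between painted_lamp and the fingers below 0.2 N), for 0.2 s.
3. then the mirror is held by the fingers at the angle that shows the red lamp to the camera (all of step 2 and y of painted_lamp in the frame of sightline between -0.025 and 0.025 m and x of painted_lamp in the frame of sightline above 0.1 m and contact force between mirror and the fingers above 0.5 N and angular speed of mirror below 0.1 rad/s), for 0.5 s.
At the end, for the whole second after the job is handed in: Plain lamp in pocket one, red lamp in pocket two: within 5 mm of centre, 3 mm of the floor, 0.12 rad of upright, not touched; fingers hold the mirror (over 0.5 N), still (under 0.1 rad/s), and the camera's reflected line of sight passes within 25 mm of the red lamp's axis (3 degrees of mirror) (all of step 3); the arm keeps its last pose, push and grip.
It fails at once if the bowl, jar or brush is moved more than 20 mm (distance of any of paint_bowl, paint_jar, paint_brush from where it was at the start of the episode above 0.02 m).
It also fails if it takes over 58 s, if anything falls off the work surface, if the arm or the gripper's body presses on something with over 40 N, if the wrist force passes 120 N, or if a joint passes its speed limit or range.

## Working session

There is one attempt and no reset: what is moved stays moved. The work goes in short steps, Python scripts to look and compute and a tool call to move; the robot and the scene stay as the last step left them, time stands still between calls to the robot, and variables do not carry over. Pictures are saved under pics/ and viewed, at most 10 in all, crops included, and the job is handed in when it is done.

Besides the shell and the picture viewer there is one more tool, called after ">>>" in YAML: its name, and indented under it one key for each argument. send_rows: Moves the arm, as the interface text tells. Its arguments: {"type":"object","properties":{"moves":{"type":"array"}},"required":["moves"]}

```bash
ls; mkdir -p pics; cat > h.py <<'E'
import numpy as np,cv2,json
from cell import r,read_camera,camera_model
E
python3 - <<'E'
from h import *
s=r.sense();print(s['t'],s['eef_pos'],s['eef_rot'],s['gripper_width'],r.nose_length)
for n in('side','top'):
    im=read_camera(n);cv2.imwrite(f'pics/{n}0.png',im[:,:,::-1]);print(n,camera_model(n))
print(camera_model('wrist'))
E
```

```text
pics
0.0 [0.15806725 0.60433989 0.25271968] [ 1.27542778e-01  9.91832892e-01 -5.94659691e-04 -3.40330159e-05] 0.08566515444757339 0.022
side {'fov_y': 46.06771394724004, 'cx': 320.62430923947943, 'cy': 188.68353111298944, 'R': array([[ 0.86087234, -0.50852444,  0.01736985],
       [-0.2813337 , -0.50415465, -0.8165044 ],
       [ 0.42396954,  0.69801933, -0.57707786]]), 't': array([-0.50854615,  0.25561946,  1.01162282])}
top {'fov_y': 45.67842328396229, 'cx': 313.0127852292152, 'cy': 197.82651416722362, 'R': array([[-0.01167447, -0.99981853, -0.0150536 ],
       [-0.99626842,  0.01291788, -0.08533674],
       [ 0.08551572,  0.01400117, -0.99623844]]), 't': array([0.01075068, 0.57240338, 1.2798377 ])}
{'fov_y': 68.24487451237466, 'cx': 316.5786595640999, 'cy': 202.3629366586942, 'hand_eye': array([[ 1.18127527e-03, -9.51713095e-01, -3.06986627e-01,
         7.77165553e-02],
       [ 9.99999293e-01,  1.08336485e-03,  4.89343544e-04,
        -7.12041439e-04],
       [-1.33136139e-04, -3.06986988e-01,  9.51713703e-01,
        -1.19293322e-01],
       [ 0.00000000e+00,  0.00000000e+00,  0.00000000e+00,
         1.00000000e+00]])}
```

View pics/side0.png

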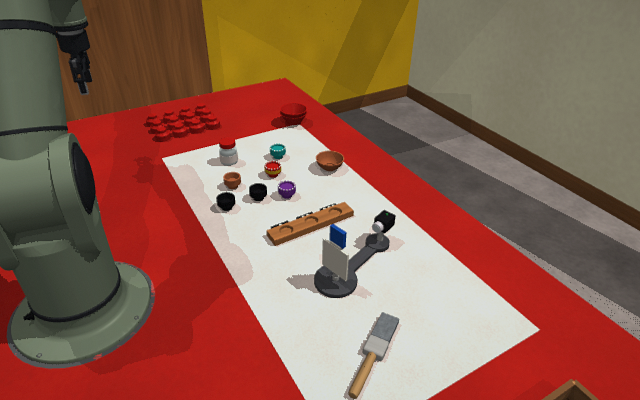

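View pics/top0.png

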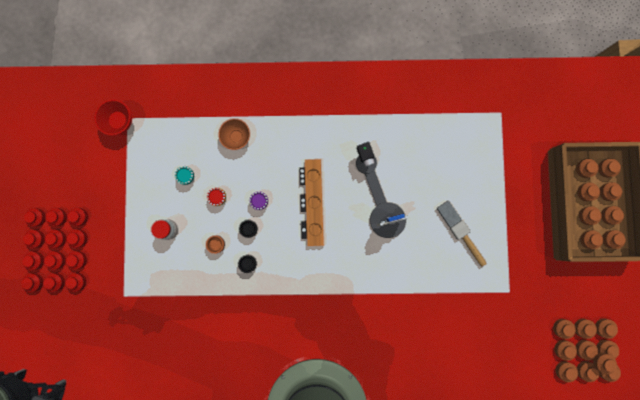

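The side view shows the plain lamp at about (232,180), the painted one at (273,169), the rail at (311,223) and the mirror at (336,265). In the top view they are at (215,244), (216,197), (313,203) and (388,219), with the camera at (365,152). I'll enlarge both views to read the pixels more closely.

```bash
python3 - <<'E'
import cv2
a=cv2.imread('pics/top0.png')[165:265,200:340];b=cv2.imread('pics/top0.png')[135:245,345:425]
cv2.imwrite('pics/topA.png',cv2.resize(a,None,fx=5.5,fy=5.5,interpolation=cv2.INTER_CUBIC))
c=cv2.imread('pics/side0.png')[145:305,210:410]
cv2.imwrite('pics/sideA.png',cv2.resize(c,None,fx=3.75,fy=3.75,interpolation=cv2.INTER_CUBIC))
E
```

```text
(no output)
```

View pics/topA.png

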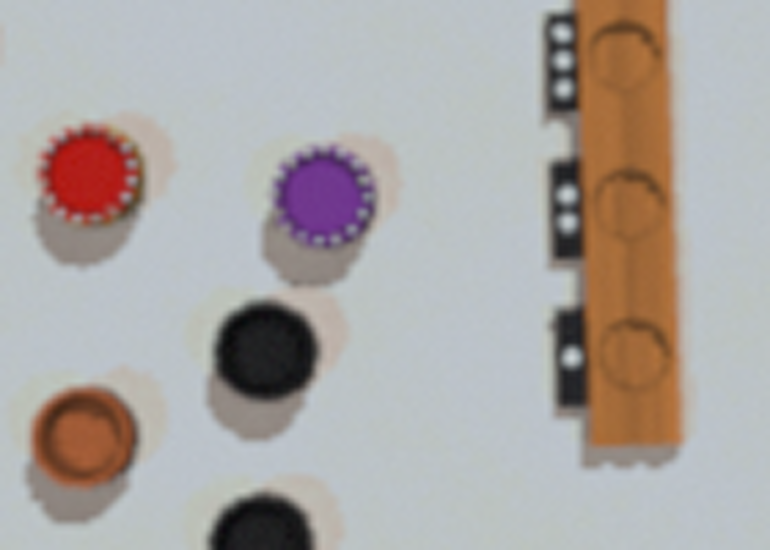

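View pics/sideA.png

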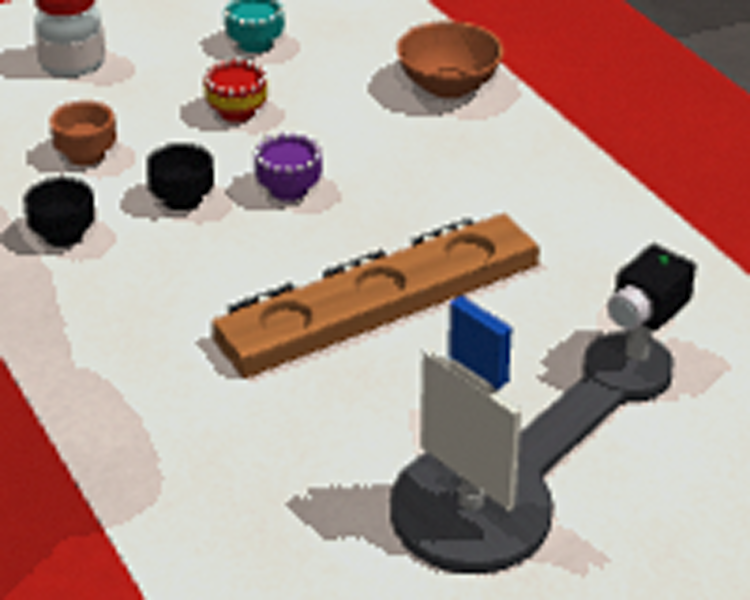

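The top crop puts the rim centres at red (89,176) and plain (84,437). The pockets are at 1 (635,355), 2 (630,205) and 3 (626,55), and the tags confirm one dot on the near end. In the side crop, the plain rim is at (83,119), the red rim at (237,78), the pockets at (287,317), (381,281) and (470,247), the tab top at about (487,315) and the lens at (628,306).

```bash
cat >> h.py <<'E'
def K(m): f=200/np.tan(np.radians(m['fov_y']/2)); return f,m['cx'],m['cy']
def ray(m,px,R=None,t=None):
    f,cx,cy=K(m); R=m['R'] if R is None else R; t=m['t'] if t is None else t
    d=R.T@np.array([(px[0]-cx)/f,(px[1]-cy)/f,1]); return -R.T@t,d/np.linalg.norm(d)
def tri(rays):
    A=np.zeros((3,3));b=np.zeros(3)
    for o,d in rays: P=np.eye(3)-np.outer(d,d);A+=P;b+=P@o
    X=np.linalg.solve(A,b); return X,[np.linalg.norm((np.eye(3)-np.outer(d,d))@(X-o)) for o,d in rays]
def atz(ry,z): o,d=ry; return o+d*(z-o[2])/d[2]
from scipy.spatial.transform import Rotation as Ro
def wristcam(s):
    m=camera_model('wrist');H=m['hand_eye'];T=np.eye(4);T[:3,:3]=Ro.from_quat(s['eef_rot']).as_matrix();T[:3,3]=s['eef_pos']
    C=np.linalg.inv(T@H); return m,C[:3,:3],C[:3,3]
def proj(m,R,t,X): f,cx,cy=K(m);c=R@X+t; return np.array([f*c[0]/c[2]+cx,f*c[1]/c[2]+cy])
E
python3 - <<'E'
from h import *
T=camera_model('top');S=camera_model('side')
tp=lambda x,y:((x+.5)/5.5-.5+200,(y+.5)/5.5-.5+165)
sp=lambda x,y:((x+.5)/3.75-.5+210,(y+.5)/3.75-.5+145)
for n,a,b,z in [('plain',(84,437),(83,119),.036),('red',(89,176),(237,78),.036),('p1',(635,355),(287,317),.02),('p2',(630,205),(381,281),.02),('p3',(626,55),(470,247),.02)]:
    ra=ray(T,tp(*a));rb=ray(S,sp(*b));X,e=tri([ra,rb]);print(n,X.round(4),np.round(e,4),atz(ra,z).round(4),atz(rb,z).round(4))
a=(397,217);b=sp(487,315)
print('tab',tri([ray(T,a),ray(S,b)]),atz(ray(T,a),.16),atz(ray(S,b),.16))
print('lens',atz(ray(S,sp(628,306)),.062))
s=r.sense();print(Ro.from_quat(s['eef_rot']).as_matrix().round(3))
E
```

```text
plain [0.4493 0.2711 0.0348] [0. 0.] [0.4493 0.2708 0.036 ] [0.4487 0.2694 0.036 ]
red [0.5796 0.2693 0.0334] [0.0011 0.0011] [0.5783 0.2691 0.036 ] [0.5788 0.2651 0.036 ]
p1 [ 0.4869 -0.0009  0.0186] [0.0002 0.0002] [ 0.4867 -0.0008  0.02  ] [ 0.4864 -0.0024  0.02  ]
p2 [0.5619 0.0007 0.0194] [0.0002 0.0002] [0.5617 0.0008 0.02  ] [ 0.5616 -0.      0.02  ]
p3 [0.6371 0.0021 0.0201] [0.0004 0.0004] [0.6374 0.0019 0.02  ] [0.6367 0.0023 0.02  ]
tab (array([ 0.51219166, -0.20381192,  0.15881889]), [np.float64(0.0011379491123483364), np.float64(0.0011379491123484219)]) [ 0.51114468 -0.20305458  0.16      ] [ 0.51247521 -0.20538921  0.16      ]
lens [ 0.66388227 -0.14671483  0.062     ]
[[-0.967  0.253 -0.   ]
 [ 0.253  0.967 -0.001]
 [-0.    -0.001 -1.   ]]
```

```bash
cat >> h.py <<'E'
def go(x,y,z,yaw=90):
    """tool down, tool y axis at yaw deg (world); prints shift mm & turn for move"""
    s=r.sense();R0=Ro.from_quat(s['eef_rot']).as_matrix();a=np.radians(yaw)
    yv=np.array([np.cos(a),np.sin(a),0]);zv=np.array([0,0,-1.]);G=np.c_[np.cross(yv,zv),yv,zv]
    print('t',round(s['t'],2),'pos',np.round(s['eef_pos'],4),'w',round(float(s['gripper_width']),4),'shift',(R0.T@(np.array([x,y,z])-s['eef_pos'])*1000).round(1),'turn',Ro.from_matrix(R0.T@G).as_rotvec().round(4),'joints',np.round(s['joint_positions'],2))
E
python3 -c "
from h import *
go(.4493,.271,.15)"
```

```text
t 0.1 pos [0.1581 0.6044 0.2528] w 0.0855 shift [-366.1 -248.8  103.1] turn [-0.001  -0.     -0.2558] joints [-1.39  0.52 -0.04  1.6   0.02  1.02 -0.11]
```

>>> send_rows:
  moves:
    - [1, [-30, -20, 8], [0, 0, -0.02]]
    - [1, [-60, -41, 17], [0, 0, -0.04]]
    - [1, [-91, -62, 26], [0, 0, -0.06]]
    - [1, [-122, -83, 34], [0, 0, -0.09]]
    - [1, [-153, -104, 43], [0, 0, -0.11]]
    - [1, [-183, -124, 51], [0, 0, -0.13]]
    - [1, [-214, -145, 60], [0, 0, -0.15]]
    - [1, [-244, -166, 69], [0, 0, -0.17]]

```text
t: 0.77
eef_pos: [0.3531, 0.3807, 0.1839]
eef_rot: [0.042, 0.999, -0.0, -0.0]
wrist_force: [1.1, 0.9, 0.5]
gripper_width: 0.0853
finger_force: 0.0
```

```bash
python3 -c "
from h import *
go(.4493,.271,.15)"
```

```text
t 0.77 pos [0.3531 0.3807 0.1839] w 0.0853 shift [-105.2 -101.2   33.9] turn [-0.0001 -0.     -0.0847] joints [-0.9   0.45 -0.05  1.94  0.03  0.75  0.52]
```

>>> send_rows:
  moves:
    - [1, [-27, -26, 9], [0, 0, -0.03]]
    - [1, [-54, -52, 18], [0, 0, -0.06]]
    - [1, [-80, -77, 26], [0, 0, -0.085]]
    - [1, [-105, -101, 34], [0, 0, -0.085]]
    - [1, [-105, -101, 34], [0, 0, -0.085]]

```text
t: 1.18
eef_pos: [0.4517, 0.2664, 0.1489]
eef_rot: [0.004, 1.0, -0.002, -0.0]
wrist_force: [0.4, -1.6, -0.0]
gripper_width: 0.085
finger_force: 0.0
```

```bash
python3 - <<'E'
from h import *
go(.4493,.271,.034)
s=r.sense();im=read_camera('wrist')
m,R,t=wristcam(s)
for n,X in [('plain',(.4493,.271,.036)),('red',(.579,.2685,.036))]: print(n,proj(m,R,t,np.array(X)))
cv2.imwrite('pics/w1.png',im[:,:,::-1])
E
```

```text
t 1.18 pos [0.4517 0.2664 0.1489] w 0.085 shift [  2.4   5.  114.9] turn [-0.0034 -0.0001 -0.0083] joints [-0.61  0.51 -0.05  1.95  0.04  0.68  0.88]
plain [323.61935311 203.05888715]
red [320.99893226 331.27705352]
```

View pics/w1.png

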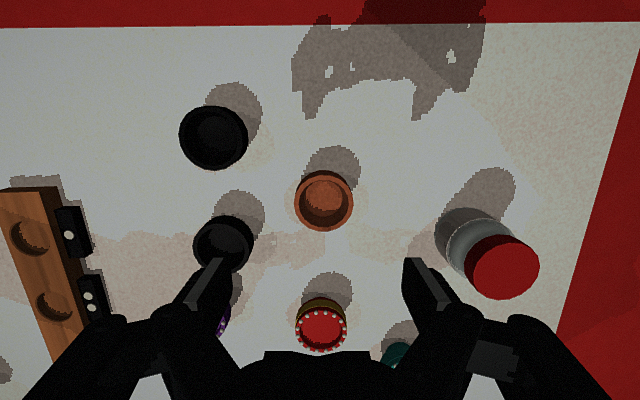

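The plain rim centre is at (324,201) against a predicted (323.6,203), and the red rim is at (321,330) against (321,331). The measurements hold to about 1 mm, so I'm descending.

>>> send_rows:
  moves:
    - [1, [3, 5, 30], [0, 0, -0.008]]
    - [1, [3, 5, 60], [0, 0, -0.008]]
    - [1, [3, 5, 80], [0, 0, -0.008]]
    - [1, [3, 5, 80], [0, 0, -0.008]]
    - [1, [3, 5, 80], [0, 0, -0.008]]

```text
t: 1.65
eef_pos: [0.4444, 0.2781, 0.0701]
eef_rot: [-0.004, 1.0, -0.0, -0.001]
wrist_force: [0.3, -0.3, 0.6]
gripper_width: 0.0852
finger_force: 0.0
```

```bash
python3 -c "
from h import *
go(.4487,.271,.034)"
```

```text
t 1.65 pos [0.4444 0.2781 0.0701] w 0.0852 shift [-4.3 -7.1 36.1] turn [-0.0009 -0.0016  0.0081] joints [-0.64  0.64 -0.05  1.99  0.06  0.51  0.85]
```

>>> send_rows:
  moves:
    - [1, [-4, -7, 10], [0, 0, 0.008]]
    - [1, [-4, -7, 20], [0, 0, 0.008]]
    - [1, [-4, -7, 36], [0, 0, 0.008]]
    - [1, [-4, -7, 36], [0, 0, 0.008]]
    - [1, [-4, -7, 36], [0, 0, 0.008]]
    - [1, [-4, -7, 36], [0, 0, 0.008]]

```text
t: 2.15
eef_pos: [0.4495, 0.2708, 0.0349]
eef_rot: [0.0, 1.0, 0.0, 0.0]
wrist_force: [0.7, 0.5, 0.5]
gripper_width: 0.0852
finger_force: 0.0
```

```bash
python3 - <<'E'
from h import *
go(.4487,.271,.034)
s=r.sense();im=read_camera('wrist');s2=r.sense();print(s2['eef_pos'])
cv2.imwrite('pics/w2.png',im[:,:,::-1])
E
```

```text
t 2.15 pos [0.4495 0.2708 0.0349] w 0.0852 shift [0.8 0.2 0.9] turn [ 0.0003  0.0004 -0.001 ] joints [-0.62  0.71 -0.04  2.    0.06  0.44  0.85]
[0.44957676 0.27092264 0.03507869]
```

Close, then lift.

>>> send_rows:
  moves:
    - [0.3, [0, 0, 1], [0, 0, 0]]
    - [0.3, [0, 0, 1], [0, 0, 0]]
    - [0.3, [0, 0, 1], [0, 0, 0]]
    - [0.3, [0, 0, 1], [0, 0, 0]]
    - [0.3, [0, 0, 1], [0, 0, 0]]
    - [0.3, [0, 0, 1], [0, 0, 0]]

```text
t: 2.7
eef_pos: [0.4494, 0.2708, 0.0341]
eef_rot: [0.0, 1.0, 0.0, 0.0]
wrist_force: [-3.6, -3.1, 15.2]
gripper_width: 0.0483
finger_force: 59.4
```

>>> send_rows:
  moves:
    - [0.3, [0, 0, -20], [0, 0, 0]]
    - [0.3, [0, 0, -50], [0, 0, 0]]
    - [0.3, [-4, -15, -75], [0, 0, 0]]
    - [0.3, [-8, -45, -80], [0, 0, 0]]
    - [0.3, [-13, -80, -80], [0, 0, 0]]
    - [0.3, [-18, -115, -80], [0, 0, 0]]
    - [0.3, [-23, -150, -80], [0, 0, 0]]
    - [0.3, [-28, -185, -80], [0, 0, 0]]

```text
t: 3.37
eef_pos: [0.477, 0.0841, 0.1136]
eef_rot: [0.0, 1.0, 0.0, 0.0]
wrist_force: [0.5, -0.1, -0.0]
gripper_width: 0.0483
finger_force: 62.4
```

>>> send_rows:
  moves:
    - [0.3, [-3, -30, 0], [0, 0, 0]]
    - [0.3, [-6, -55, 0], [0, 0, 0]]
    - [0.3, [-9, -80, 0], [0, 0, 0]]
    - [0.3, [-9, -87, 0], [0, 0, 0]]
    - [0.3, [-9, -87, 0], [0, 0, 0]]
    - [0.3, [-9, -87, 0], [0, 0, 0]]
    - [0.3, [-9, -87, 0], [0, 0, 0]]

```text
t: 3.95
eef_pos: [0.486, -0.0, 0.1134]
eef_rot: [-0.0, 1.0, 0.0, 0.0]
wrist_force: [-1.1, -0.1, -0.0]
gripper_width: 0.0481
finger_force: 62.4
```

```bash
python3 - <<'E'
from h import *
go(.4868,-.001,.075)
s=r.sense();im=read_camera('wrist')
m,R,t=wristcam(s)
p=s['eef_pos']
for n,X in [('rim if centred',p+[0,0,.002]),('p1',(.4868,-.001,.02)),('p2',(.5617,.0005,.02)),('p3',(.637,.002,.02))]: print(n,proj(m,R,t,np.array(X)))
cv2.imwrite('pics/w3.png',im[:,:,::-1])
E
```

```text
t 3.95 pos [ 0.486  -0.      0.1134] w 0.0481 shift [-0.8 -1.  38.4] turn [0.0005 0.0001 0.0005] joints [-0.06  0.52 -0.08  2.07  0.07  0.55  1.38]
rim if centred [318.44808627 285.44343238]
p1 [316.32086084 214.95220992]
p2 [317.96666397 298.09559388]
p3 [319.33268292 367.54273042]
```

View pics/w3.png

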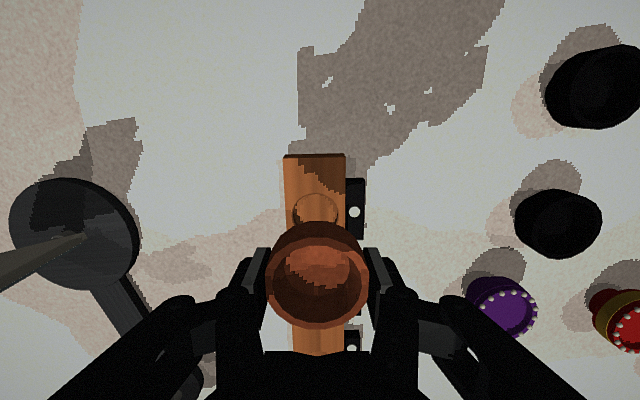

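The pocket 1 rim is centred at about (315.5,216) against a predicted (316.3,215), which is fine. The held lamp's rim spans columns 266–370 with its bottom at row 329. I'll check that against a projected rim.

```bash
python3 - <<'E'
from h import *
s=r.sense();m,R,t=wristcam(s);p=s['eef_pos']
im=cv2.imread('pics/w3.png')
th=np.linspace(0,6.283,73)
for dx,dz in [(0,.002),(-.002,.002),(0,-.003),(0,-.005),(-.002,-.003)]:
  q=np.array([proj(m,R,t,p+np.array([dx+.025*np.cos(a),.025*np.sin(a),dz])) for a in th]);print(dx,dz,q.min(0).round(),q.max(0).round())
print(im[205:260:3,318].tolist());print(im[315:345:2,318].tolist())
E
```

```text
0 0.002 [264. 236.] [373. 330.]
-0.002 0.002 [264. 231.] [373. 327.]
0 -0.003 [266. 231.] [371. 323.]
0 -0.005 [266. 229.] [370. 320.]
-0.002 -0.003 [266. 227.] [371. 320.]
[[53, 89, 145], [47, 83, 140], [53, 91, 144], [49, 85, 142], [48, 83, 138], [51, 89, 147], [18, 23, 43], [5, 18, 42], [8, 15, 40], [8, 15, 34], [12, 18, 35], [21, 39, 79], [25, 39, 76], [29, 42, 82], [44, 69, 138], [46, 74, 144], [45, 73, 138], [40, 69, 134], [43, 72, 137]]
[[9, 17, 38], [11, 18, 40], [9, 16, 33], [11, 20, 34], [30, 51, 103], [31, 49, 95], [27, 47, 97], [39, 65, 113], [40, 70, 119], [41, 70, 119], [42, 72, 118], [39, 69, 114], [41, 72, 118], [43, 75, 123], [42, 72, 120]]
```

>>> send_rows:
  moves:
    - [0.3, [-1, -1, 20], [0, 0, 0]]
    - [0.3, [-1, -1, 45], [0, 0, 0]]
    - [0.3, [-1, -1, 57], [0, 0, 0]]
    - [0.3, [-1, -1, 60], [0, 0, 0]]
    - [0.3, [-1, -1, 63], [0, 0, 0]]
    - [0.3, [-1, -1, 66], [0, 0, 0]]
    - [0.3, [-1, -1, 67], [0, 0, 0]]
    - [0.3, [-1, -1, 67], [0, 0, 0]]

```text
t: 4.67
eef_pos: [0.4872, -0.0022, 0.0467]
eef_rot: [0.0, 1.0, 0.0, 0.0]
wrist_force: [0.3, -0.1, -0.1]
gripper_width: 0.0481
finger_force: 62.4
```

```bash
python3 - <<'E'
from h import *
go(.4868,-.001,.046)
print(r.sense()['wrist_force'])
E
```

```text
t 4.67 pos [ 0.4872 -0.0022  0.0467] w 0.0481 shift [0.4 1.2 0.7] turn [ 0.0001  0.0007 -0.0007] joints [-0.07  0.65 -0.06  2.09  0.1   0.4   1.36]
[ 0.30777992 -0.1304489  -0.13336176]
```

>>> send_rows:
  moves:
    - [0.3, [0, 1, 0.5], [0, 0, 0]]
    - [0.3, [0, 1, 0.7], [0, 0, 0]]
    - [0.3, [0, 1, 0.7], [0, 0, 0]]
    - [1, [0, 1, 0.7], [0, 0, 0]]
    - [1, [0, 1, 0.7], [0, 0, 0]]
    - [1, [0, 1, 0.7], [0, 0, 0]]
    - [1, [0, 1, 0.7], [0, 0, 0]]
    - [1, [0, 1, 0.7], [0, 0, 0]]

```text
t: 5.33
eef_pos: [0.487, -0.0014, 0.0456]
eef_rot: [0.0, 1.0, -0.0, -0.0]
wrist_force: [-0.1, -0.5, 0.0]
gripper_width: 0.0855
finger_force: 0.0
```

>>> send_rows:
  moves:
    - [1, [0, 0, -15], [0, 0, 0]]
    - [1, [0, 0, -40], [0, 0, 0]]
    - [1, [0, 0, -70], [0, 0, 0]]
    - [1, [0, 0, -95], [0, 0, 0]]
    - [1, [0, 0, -100], [0, 0, 0]]
    - [1, [0, 0, -100], [0, 0, 0]]

```text
t: 5.83
eef_pos: [0.4878, -0.0014, 0.1471]
eef_rot: [0.001, 1.0, 0.0, 0.002]
wrist_force: [0.1, 0.3, -0.0]
gripper_width: 0.0852
finger_force: 0.0
```

```bash
python3 - <<'E'
from h import *
go(.579,.2685,.15)
s=r.sense();im=read_camera('wrist')
m,R,t=wristcam(s)
for n,X in [('rim seated',(.4868,-.001,.048)),('base',(.4868,-.001,.012)),('p2',(.5617,.0005,.02)),('p3',(.637,.002,.02))]: print(n,proj(m,R,t,np.array(X)))
th=np.linspace(0,6.283,73)
q=np.array([proj(m,R,t,np.array([.4868+.025*np.cos(a),-.001+.025*np.sin(a),.048])) for a in th]);print(q.min(0).round(),q.max(0).round())
cv2.imwrite('pics/w4.png',cv2.resize(im[100:400,170:470,::-1],None,fx=2,fy=2))
E
```

```text
t 5.83 pos [ 0.4878 -0.0014  0.1471] w 0.0852 shift [-90.9 270.   -2.5] turn [ 0.0002  0.0032 -0.0011] joints [-0.05  0.46 -0.09  2.05  0.07  0.63  1.39]
rim seated [318.06002341 209.76905023]
base [317.84763448 196.41083564]
p2 [319.34656454 274.07597157]
p3 [320.57926028 337.94927428]
[286. 179.] [350. 239.]
```

View pics/w4.png

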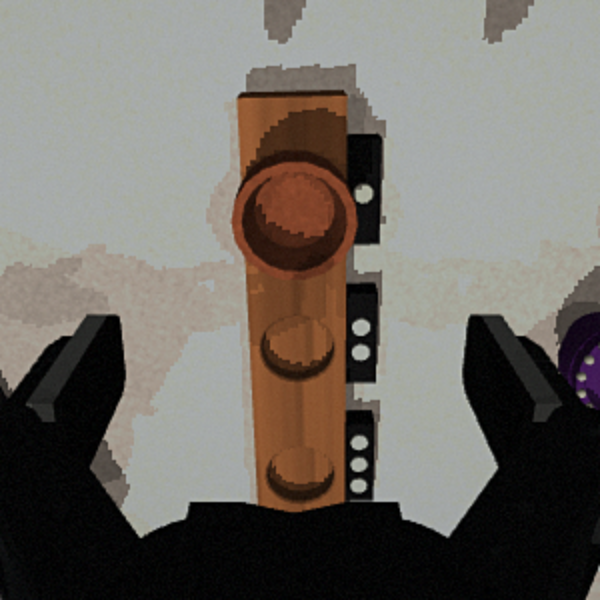

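The rim in the crop spans (232–357, 160–278), which is image (286–348, 180–239). The prediction was (286–350, 179–239), so the lamp is seated in pocket one. Pocket 2 is also where predicted. Next is the red lamp.

>>> send_rows:
  moves:
    - [1, [-12, 37, -3], [0, 0, 0]]
    - [1, [-24, 72, -3], [0, 0, 0]]
    - [1, [-36, 108, -3], [0, 0, 0]]
    - [1, [-48, 144, -3], [0, 0, 0]]
    - [1, [-61, 180, -3], [0, 0, 0]]
    - [1, [-73, 216, -3], [0, 0, 0]]
    - [1, [-85, 252, -3], [0, 0, 0]]
    - [1, [-91, 270, -3], [0, 0, 0]]

```text
t: 6.55
eef_pos: [0.5777, 0.2734, 0.1464]
eef_rot: [-0.001, 1.0, 0.0, -0.001]
wrist_force: [-0.1, -0.1, 0.5]
gripper_width: 0.0853
finger_force: 0.0
```

>>> send_rows:
  moves:
    - [1, [0, 0, 0], [0, 0, 0]]
    - [1, [0, 0, 20], [0, 0, 0]]
    - [1, [0, 0, 50], [0, 0, 0]]
    - [1, [0, 0, 70], [0, 0, 0]]
    - [1, [0, 0, 70], [0, 0, 0]]
    - [1, [0, 0, 70], [0, 0, 0]]
    - [1, [0, 0, 70], [0, 0, 0]]

```text
t: 7.13
eef_pos: [0.5785, 0.2684, 0.079]
eef_rot: [0.001, 1.0, -0.0, 0.0]
wrist_force: [-0.2, -0.0, 0.9]
gripper_width: 0.0856
finger_force: 0.0
```

```bash
python3 - <<'E'
from h import *
go(.579,.2685,.034)
s=r.sense();im=read_camera('wrist')
m,R,t=wristcam(s)
for rad in(.025,):
  th=np.linspace(0,6.283,73)
  q=np.array([proj(m,R,t,np.array([.579+rad*np.cos(a),.2685+rad*np.sin(a),.036])) for a in th]);print(q.min(0).round(),q.max(0).round())
hsv=cv2.cvtColor(im,cv2.COLOR_RGB2HSV);mk=((hsv[:,:,0]<6)|(hsv[:,:,0]>174))&(hsv[:,:,1]>180)&(hsv[:,:,2]>50)
n,l,st,c=cv2.connectedComponentsWithStats(mk.astype(np.uint8));print([(a.tolist()) for a in st[1:] if a[4]>300])
cv2.imwrite('pics/w5.png',im[:,:,::-1])
E
```

```text
t 7.13 pos [0.5785 0.2684 0.079 ] w 0.0856 shift [-0.5  0.1 45. ] turn [-0.0001  0.0002 -0.0013] joints [-0.48  0.75 -0.07  1.68  0.08  0.71  0.98]
[277. 204.] [359. 279.]
[[574, 37, 66, 111, 4392], [279, 206, 79, 73, 3307], [609, 319, 31, 81, 1316]]
```

The red rim is measured at 279–358 × 206–279, which matches the prediction. Descending to grip it.

>>> send_rows:
  moves:
    - [1, [0, 0, 20], [0, 0, 0]]
    - [1, [0, 0, 40], [0, 0, 0]]
    - [1, [0, 0, 45], [0, 0, 0]]
    - [1, [0, 0, 45], [0, 0, 0]]
    - [1, [0, 0, 45], [0, 0, 0]]

```text
t: 7.6
eef_pos: [0.5787, 0.2688, 0.0347]
eef_rot: [0.0, 1.0, 0.0, 0.0]
wrist_force: [0.8, 0.1, 0.7]
gripper_width: 0.0855
finger_force: 0.0
```

>>> send_rows:
  moves:
    - [0.3, [0, 0, 0], [0, 0, 0]]
    - [0.3, [0, 0, 0], [0, 0, 0]]
    - [0.3, [0, 0, 0], [0, 0, 0]]
    - [0.3, [0, 0, 0], [0, 0, 0]]
    - [0.3, [0, 0, 0], [0, 0, 0]]
    - [0.3, [0, 0, 0], [0, 0, 0]]

```text
t: 8.1
eef_pos: [0.5786, 0.2688, 0.0348]
eef_rot: [0.0, 1.0, 0.0, 0.001]
wrist_force: [-3.4, -1.8, 12.2]
gripper_width: 0.0485
finger_force: 60.6
```

>>> send_rows:
  moves:
    - [0.3, [0, 0, -20], [0, 0, 0]]
    - [0.3, [0, 0, -50], [0, 0, 0]]
    - [0.3, [0, 0, -75], [0, 0, 0]]
    - [0.3, [2, -30, -80], [0, 0, 0]]
    - [0.3, [4, -65, -80], [0, 0, 0]]
    - [0.3, [6, -100, -80], [0, 0, 0]]
    - [0.3, [8, -135, -80], [0, 0, 0]]
    - [0.3, [10, -170, -80], [0, 0, 0]]

```text
t: 8.77
eef_pos: [0.5678, 0.0971, 0.1141]
eef_rot: [0.0, 1.0, 0.0, 0.0]
wrist_force: [1.3, 0.1, -1.8]
gripper_width: 0.0483
finger_force: 62.5
```

```bash
python3 -c "
from h import *
go(.5617,.0005,.114)"
```

```text
t 8.77 pos [0.5678 0.0971 0.1141] w 0.0483 shift [  6.1 -96.6   0.1] turn [ 0.0001  0.0007 -0.0006] joints [-0.21  0.63 -0.09  1.84  0.08  0.68  1.22]
```

>>> send_rows:
  moves:
    - [0.3, [2, -30, 0], [0, 0, 0]]
    - [0.3, [4, -60, 0], [0, 0, 0]]
    - [0.3, [6, -85, 0], [0, 0, 0]]
    - [0.3, [6, -97, 0], [0, 0, 0]]
    - [0.3, [6, -97, 0], [0, 0, 0]]
    - [0.3, [6, -97, 0], [0, 0, 0]]
    - [0.3, [6, -97, 0], [0, 0, 0]]

```text
t: 9.35
eef_pos: [0.5622, 0.0031, 0.1137]
eef_rot: [-0.0, 1.0, 0.0, 0.0]
wrist_force: [-0.6, 0.1, -0.3]
gripper_width: 0.0484
finger_force: 62.5
```

```bash
python3 - <<'E'
from h import *
go(.5617,.0005,.047)
s=r.sense();im=read_camera('wrist')
m,R,t=wristcam(s);p=s['eef_pos'];th=np.linspace(0,6.283,73)
for dx in(0,-.002,.002):
  q=np.array([proj(m,R,t,p+np.array([dx+.025*np.cos(a),.025*np.sin(a),.002])) for a in th]);print(q.min(0).round(),q.max(0).round())
hsv=cv2.cvtColor(im,cv2.COLOR_RGB2HSV);mk=((hsv[:,:,0]<6)|(hsv[:,:,0]>174))&(hsv[:,:,1]>180)&(hsv[:,:,2]>50)
n,l,st,c=cv2.connectedComponentsWithStats(mk.astype(np.uint8));print([(a.tolist()) for a in st[1:] if a[4]>300])
E
```

```text
t 9.35 pos [0.5622 0.0031 0.1137] w 0.0484 shift [ 0.5 -2.7 66.7] turn [0.0008 0.0003 0.0005] joints [-0.04  0.61 -0.1   1.88  0.09  0.66  1.38]
[264. 236.] [373. 330.]
[264. 231.] [373. 327.]
[264. 240.] [373. 333.]
[[274, 237, 95, 83, 5148]]
```

>>> send_rows:
  moves:
    - [0.3, [0.5, -2.5, 20], [0, 0, 0]]
    - [0.3, [0.5, -2.5, 45], [0, 0, 0]]
    - [0.3, [0.5, -2.5, 54], [0, 0, 0]]
    - [0.3, [0.5, -2.5, 57], [0, 0, 0]]
    - [0.3, [0.5, -2.5, 57], [0, 0, 0]]
    - [0.3, [0.5, -2.5, 57], [0, 0, 0]]

```text
t: 9.9
eef_pos: [0.5619, -0.0004, 0.0573]
eef_rot: [0.0, 1.0, 0.0, 0.0]
wrist_force: [-0.1, 0.4, -0.5]
gripper_width: 0.0481
finger_force: 62.5
```

```bash
python3 -c "
from h import *
go(.5617,.0005,.0465)"
```

```text
t 9.9 pos [ 5.619e-01 -4.000e-04  5.730e-02] w 0.0481 shift [ 0.2  0.9 10.8] turn [ 0.0001  0.0006 -0.0003] joints [-0.04  0.7  -0.08  1.9   0.11  0.55  1.37]
```

>>> send_rows:
  moves:
    - [0.3, [0, 1, 2], [0, 0, 0]]
    - [0.3, [0, 1, 5], [0, 0, 0]]
    - [0.3, [0, 1, 8], [0, 0, 0]]
    - [0.3, [0, 1, 10], [0, 0, 0]]
    - [0.3, [0, 1, 11], [0, 0, 0]]
    - [0.3, [0, 1, 11], [0, 0, 0]]

```text
t: 10.4
eef_pos: [0.5617, 0.0001, 0.0467]
eef_rot: [0.001, 1.0, -0.0, 0.0]
wrist_force: [-7.5, -0.2, 26.2]
gripper_width: 0.0477
finger_force: 65.4
```

>>> send_rows:
  moves:
    - [0.3, [0, 0, -0.5], [0, 0, 0]]
    - [1, [0, 0, -0.5], [0, 0, 0]]
    - [1, [0, 0, -0.5], [0, 0, 0]]
    - [1, [0, 0, -0.5], [0, 0, 0]]
    - [1, [0, 0, -0.5], [0, 0, 0]]
    - [1, [0, 0, -0.5], [0, 0, 0]]

```text
t: 10.9
eef_pos: [0.5614, 0.0001, 0.046]
eef_rot: [0.0, 1.0, -0.0, -0.0]
wrist_force: [0.8, -0.1, -0.5]
gripper_width: 0.0855
finger_force: 0.0
```

>>> send_rows:
  moves:
    - [1, [0, 0, -15], [0, 0, 0]]
    - [1, [0, 0, -45], [0, 0, 0]]
    - [1, [0, 0, -85], [0, 0, 0]]
    - [1, [0, 0, -120], [0, 0, 0]]
    - [1, [0, 0, -150], [0, 0, 0]]
    - [1, [0, 0, -160], [0, 0, 0]]
    - [1, [0, 0, -160], [0, 0, 0]]
    - [1, [0, 0, -160], [0, 0, 0]]

```text
t: 11.57
eef_pos: [0.5615, 0.0001, 0.206]
eef_rot: [0.0, 1.0, -0.0, 0.0]
wrist_force: [0.5, -0.5, -0.6]
gripper_width: 0.0856
finger_force: 0.0
```

```bash
python3 - <<'E'
from h import *
s=r.sense();print(s['eef_pos']);im=read_camera('wrist')
m,R,t=wristcam(s);th=np.linspace(0,6.283,73)
for c in((.4868,-.001),(.5617,.0005)):
  q=np.array([proj(m,R,t,np.array([c[0]+.025*np.cos(a),c[1]+.025*np.sin(a),.048])) for a in th]);print(q.min(0).round(),q.max(0).round())
print('grip',proj(m,R,t,np.array([.512,-.204,.16])))
top=read_camera('top')
a=cv2.resize(im[60:400,0:640,::-1],None,fx=1.25,fy=1.25)
cv2.imwrite('pics/w6.png',a)
b=cv2.resize(top[135:245,340:425,::-1],None,fx=5,fy=5,interpolation=cv2.INTER_CUBIC);cv2.imwrite('pics/t6.png',b)
E
```

```text
[5.61474354e-01 5.93814424e-05 2.05978888e-01]
[288.  81.] [344. 139.]
[292. 166.] [343. 215.]
grip [-44.88070566 160.19807643]
```

View pics/w6.png

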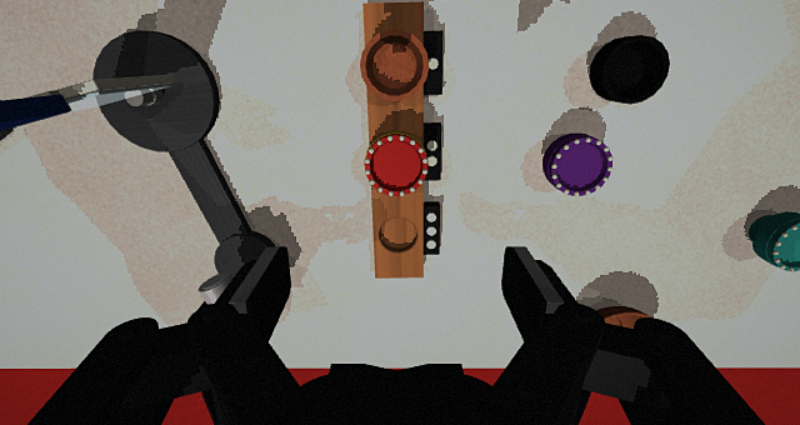

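View pics/t6.png

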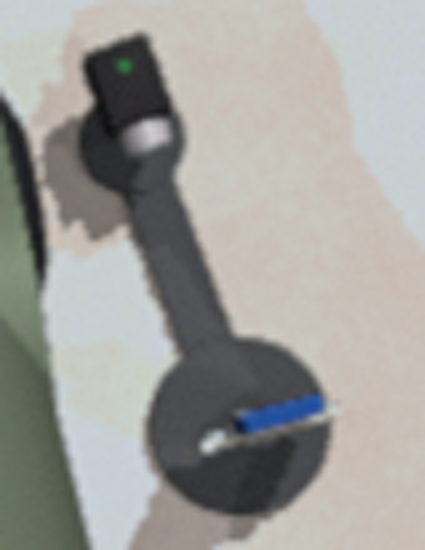

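Both lamps are seated: the red rim at 293–342 × 169–215 against a predicted 292–343 × 166–215, and the plain lamp matches too. In the top crop the base disc centre is at (237,425), the tab's top face at about (281,412) and the lens at about (150,137).

```bash
python3 - <<'E'
from h import *
T=camera_model('top');S=camera_model('side')
tp=lambda x,y:((x+.5)/5-.5+340,(y+.5)/5-.5+135)
sp=lambda x,y:((x+.5)/3.75-.5+210,(y+.5)/3.75-.5+145)
print('disc',atz(ray(T,tp(237,425)),.011),'side disc',atz(ray(S,sp(471,507)),.011))
print('tab',atz(ray(T,tp(281,412)),.16),[atz(ray(T,tp(*q)),.16)[:2].round(4) for q in((240,422),(321,402))])
print('lens',atz(ray(T,tp(150,140)),.062),tri([ray(T,tp(150,140)),ray(S,sp(628,306))]))
piv=np.array([.512,-.2045])
a=atz(ray(T,tp(240,422)),.16)-atz(ray(T,tp(321,402)),.16);print('tab dir',np.degrees(np.arctan2(a[1],a[0])))
s2=np.array([.5617,.0005])-piv;print('lamp ang',np.degrees(np.arctan2(s2[1],s2[0])))
for l in((.6639,-.1467),(atz(ray(T,tp(150,140)),.062)[:2])):
  d=np.array(l)-piv;print('cam ang',np.degrees(np.arctan2(d[1],d[0])),np.linalg.norm(d))
# stand bar direction: disc centres in top crop (237,425)->(130,148)
b=atz(ray(T,tp(130,148)),.011)-atz(ray(T,tp(237,425)),.011);print('bar',np.degrees(np.arctan2(b[1],b[0])),np.linalg.norm(b))
go(.512,-.2045,.206,13.5)
E
```

```text
disc [ 0.51073929 -0.19948099  0.011     ] side disc [ 0.50697033 -0.20711755  0.011     ]
tab [ 0.51118085 -0.20012753  0.16      ] [array([ 0.5065, -0.18  ]), array([ 0.5158, -0.2198])]
lens [ 0.66205311 -0.14958522  0.062     ] (array([ 0.66164108, -0.14930648,  0.06479399]), [np.float64(3.815553906083216e-05), np.float64(3.815553906082282e-05)])
tab dir 103.15126817055761
lamp ang 76.3722052102016
cam ang 20.83249541674079 0.16252522881079112
cam ang 20.10105802717495 0.15978601301685755
bar 19.74492035648281 0.1647814764966579
t 11.67 pos [5.609e-01 1.000e-04 2.048e-01] w 0.0855 shift [  48.7 -204.6   -1.1] turn [-0.0014 -0.0015  1.3344] joints [-0.03  0.48 -0.11  1.82  0.07  0.85  1.4 ]
```

>>> send_rows:
  moves:
    - [1, [4, -17, -30], [0, 0, 0.11]]
    - [1, [8, -34, -35], [0, 0, 0.22]]
    - [1, [12, -51, -35], [0, 0, 0.33]]
    - [1, [16, -68, -35], [0, 0, 0.44]]
    - [1, [20, -85, -35], [0, 0, 0.55]]
    - [1, [24, -102, -35], [0, 0, 0.66]]
    - [1, [28, -119, -35], [0, 0, 0.77]]
    - [1, [32, -136, -35], [0, 0, 0.88]]

```text
t: 12.33
eef_pos: [0.5287, -0.1366, 0.2397]
eef_rot: [0.429, 0.903, -0.0, -0.001]
wrist_force: [0.3, -0.7, -0.9]
gripper_width: 0.0852
finger_force: 0.0
```

```bash
python3 -c "
from h import *
go(.511,-.2005,.24,13.3)"
```

```text
t 12.33 pos [ 0.5287 -0.1366  0.2397] w 0.0852 shift [-38.3 -54.1  -0.3] turn [-0.002  -0.001   0.4525] joints [ 0.05  0.42  0.13  1.83 -0.07  0.9   0.89]
```

>>> send_rows:
  moves:
    - [1, [-10, -13, 0], [0, 0, 0.11]]
    - [1, [-20, -27, 0], [0, 0, 0.22]]
    - [1, [-30, -41, 0], [0, 0, 0.33]]
    - [1, [-38, -54, 0], [0, 0, 0.44]]
    - [1, [-38, -54, 0], [0, 0, 0.452]]
    - [1, [-38, -54, 0], [0, 0, 0.452]]
    - [1, [-38, -54, 0], [0, 0, 0.452]]
    - [1, [-38, -54, 0], [0, 0, 0.452]]

```text
t: 13.0
eef_pos: [0.5121, -0.1987, 0.2406]
eef_rot: [0.617, 0.787, -0.0, -0.0]
wrist_force: [-0.1, 0.5, -0.4]
gripper_width: 0.0854
finger_force: 0.0
```

```bash
python3 - <<'E'
from h import *
go(.511,-.2005,.145,13.3)
s=r.sense();im=read_camera('wrist');m,R,t=wristcam(s)
hsv=cv2.cvtColor(im,cv2.COLOR_RGB2HSV);mk=((hsv[:,:,0]>100)&(hsv[:,:,0]<130)&(hsv[:,:,1]>120)&(hsv[:,:,2]>40)).astype(np.uint8)
c=max(cv2.findContours(mk,0,2)[0],key=cv2.contourArea);print(cv2.minAreaRect(c),cv2.boundingRect(c))
print(proj(m,R,t,np.array([.511,-.2005,.16])))
print(cv2.approxPolyDP(c,4,True)[:,0].tolist())
for q in cv2.approxPolyDP(c,4,True)[:,0]: print(q,atz(ray(m,q,R,t),.16).round(4))
cv2.imwrite('pics/w7.png',cv2.resize(im[:,:,::-1],None,fx=1.25,fy=1.25))
E
```

```text
t 13.0 pos [ 0.5121 -0.1987  0.2406] w 0.0854 shift [-1.6 -1.4 95.6] turn [-0.0007 -0.0006  0.0087] joints [ 0.08  0.43  0.25  1.83 -0.13  0.91  0.63]
((313.145751953125, 223.4969482421875), (49.239315032958984, 12.726404190063477), 88.80650329589844) (307, 199, 14, 50)
[313.73212557 221.67672251]
[[307, 199], [308, 248], [319, 248], [319, 199]]
[307 199] [ 0.5023 -0.1849  0.16  ]
[308 248] [ 0.5118 -0.2221  0.16  ]
[319 248] [ 0.5198 -0.2201  0.16  ]
[319 199] [ 0.5105 -0.1828  0.16  ]
```

View pics/w7.png

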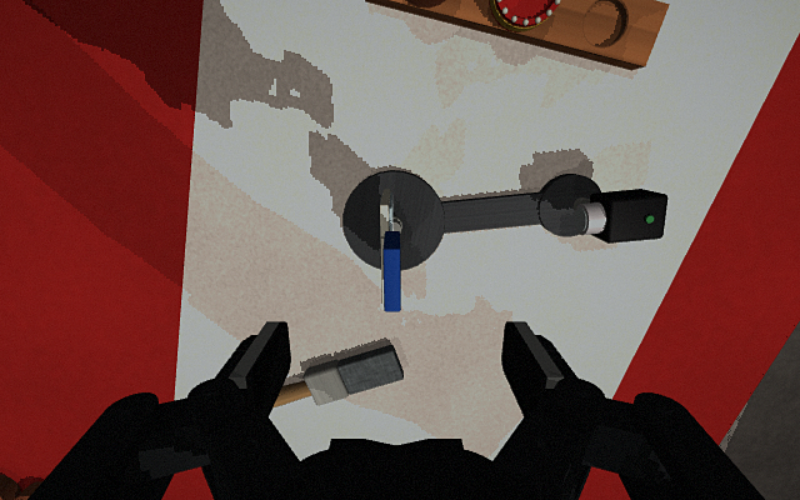

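The tab's top face is at image (307–319, 199–248), which gives a pivot of about (0.511,-0.2015) and a normal of about 13.7–14°. The lens front is at about (466,174). Descending and gripping.

>>> send_rows:
  moves:
    - [1, [-2.6, -1.6, 25], [0, 0, 0]]
    - [1, [-2.6, -1.6, 50], [0, 0, 0]]
    - [1, [-2.6, -1.6, 75], [0, 0, 0]]
    - [1, [-2.6, -1.6, 92], [0, 0, 0]]
    - [1, [-2.6, -1.6, 95], [0, 0, 0]]
    - [1, [-2.6, -1.6, 95], [0, 0, 0]]
    - [1, [-2.6, -1.6, 95], [0, 0, 0]]

```text
t: 13.63
eef_pos: [0.5114, -0.2024, 0.1469]
eef_rot: [0.618, 0.786, 0.0, 0.0]
wrist_force: [0.5, -0.1, 0.4]
gripper_width: 0.0852
finger_force: 0.0
```

```bash
python3 - <<'E'
from h import *
go(.511,-.2015,.145,13.7)
s=r.sense();im=read_camera('wrist');m,R,t=wristcam(s)
hsv=cv2.cvtColor(im,cv2.COLOR_RGB2HSV);mk=((hsv[:,:,0]>100)&(hsv[:,:,0]<130)&(hsv[:,:,1]>120)&(hsv[:,:,2]>40)).astype(np.uint8)
c=max(cv2.findContours(mk,0,2)[0],key=cv2.contourArea)
for q in cv2.approxPolyDP(c,4,True)[:,0]: print(q,atz(ray(m,q,R,t),.16).round(4))
E
```

```text
t 13.63 pos [ 0.5114 -0.2024  0.1469] w 0.0852 shift [ 1.  -0.2  1.9] turn [ 0.0006  0.0003 -0.0006] joints [ 0.11  0.56  0.21  1.9  -0.18  0.7   0.67]
[304 258] [ 0.5024 -0.1841  0.16  ]
[305 336] [ 0.5116 -0.2217  0.16  ]
[325 335] [ 0.52   -0.2191  0.16  ]
[324 259] [ 0.5104 -0.1827  0.16  ]
```

>>> send_rows:
  moves:
    - [0, [0, 0, 2], [0, 0, 0]]
    - [0, [0, 0, 2], [0, 0, 0]]
    - [0, [0, 0, 2], [0, 0, 0]]
    - [0, [0, 0, 2], [0, 0, 0]]
    - [0, [0, 0, 2], [0, 0, 0]]
    - [0, [0, 0, 2], [0, 0, 0]]
    - [0, [0, 0, 2], [0, 0, 0]]
    - [0, [0, 0, 2], [0, 0, 0]]

```text
t: 14.35
eef_pos: [0.5106, -0.2026, 0.1443]
eef_rot: [0.618, 0.786, -0.0, -0.0]
wrist_force: [-4.5, 0.3, 6.3]
gripper_width: 0.0094
finger_force: 58.5
```

```bash
python3 - <<'E'
from h import *
piv=np.array([.511,-.2018]);lamp=np.array([.5617,.0005])
ang=lambda v:np.degrees(np.arctan2(v[1],v[0]))
for l in((.6639,-.1467),(.6616,-.1493),(.662,-.1496)): print('cam',ang(np.array(l)-piv))
print('lamp',ang(lamp-piv))
go(.511,-.2018,.145,13.7)
print(r.sense()['wrist_torque'])
E
```

```text
cam 19.817451310181674
cam 19.218839783306887
cam 19.070030424126518
lamp 75.93044116223061
t 14.35 pos [ 0.5106 -0.2026  0.1443] w 0.0094 shift [ 0.7  0.6 -0.7] turn [-0.0005 -0.0001 -0.0011] joints [ 0.12  0.56  0.21  1.9  -0.18  0.7   0.67]
[0.06355779 0.80484147 0.26292977]
```

>>> send_rows:
  moves:
    - [0, [0, 0, 0], [0, 0, -0.07]]
    - [0, [0, 0, 0], [0, 0, -0.15]]
    - [0, [0, 0, 0], [0, 0, -0.23]]
    - [0, [0, 0, 0], [0, 0, -0.31]]
    - [0, [0, 0, 0], [0, 0, -0.39]]
    - [0, [0, 0, 0], [0, 0, -0.47]]
    - [0, [0, 0, 0], [0, 0, -0.54]]
    - [0, [0, 0, 0], [0, 0, -0.585]]

```text
t: 15.02
eef_pos: [0.5106, -0.2026, 0.1443]
eef_rot: [0.364, 0.932, -0.0, -0.0]
wrist_force: [-4.2, 0.9, 5.4]
gripper_width: 0.0092
finger_force: 58.5
```

>>> send_rows:
  moves:
    - [0, [0, 0, 0], [0, 0, 0]]
    - [0, [0, 0, 0], [0, 0, 0]]
    - [0, [0, 0, 0], [0, 0, 0]]
    - [0, [0, 0, 0], [0, 0, 0]]
    - [0, [0, 0, 0], [0, 0, 0]]
    - [0, [0, 0, 0], [0, 0, 0]]
    - [0, [0, 0, 0], [0, 0, 0]]
    - [0, [0, 0, 0], [0, 0, 0]]

```text
t: 15.68
eef_pos: [0.5106, -0.2026, 0.1443]
eef_rot: [0.365, 0.931, -0.0, -0.0]
wrist_force: [-3.7, -0.7, 7.1]
gripper_width: 0.0094
finger_force: 58.6
```

```bash
python3 - <<'E'
from h import *
go(.511,-.2018,.145,47.4)
s=r.sense();print(s['wrist_force'],s['wrist_torque'],s['finger_force']);im=read_camera('wrist');m,R,t=wristcam(s)
hsv=cv2.cvtColor(im,cv2.COLOR_RGB2HSV);mk=((hsv[:,:,0]>100)&(hsv[:,:,0]<130)&(hsv[:,:,1]>120)&(hsv[:,:,2]>40)).astype(np.uint8)
c=max(cv2.findContours(mk,0,2)[0],key=cv2.contourArea)
Q=[]
for q in cv2.approxPolyDP(c,4,True)[:,0]: print(q,atz(ray(m,q,R,t),.16).round(4))
top=read_camera('top');cv2.imwrite('pics/t8.png',top[:,:,::-1])
# lamp rims still visible in the wrist view?
for X in((.4868,-.001,.048),(.5617,.0005,.048),(.662,-.1496,.062)):print(proj(m,R,t,np.array(X)).round())
E
```

```text
t 15.68 pos [ 0.5106 -0.2026  0.1443] w 0.0094 shift [ 0.2  0.8 -0.7] turn [-0.0004 -0.0004 -0.0047] joints [ 0.23  0.55  0.05  1.9  -0.04  0.7   1.13]
[-3.71404518 -0.73226307  7.09452403] [ 0.17940378  0.73898734 -0.09555318] 58.55089545249939
[326 260] [ 0.4983 -0.1861  0.16  ]
[305 261] [ 0.493  -0.1925  0.16  ]
[306 340] [ 0.5212 -0.2187  0.16  ]
[327 340] [ 0.5274 -0.212   0.16  ]
[531. -24.]
[590.  71.]
[492. 306.]
```

```bash
python3 -c "
from h import *
print(r.job_done())"
```

```text
the job is handed in; nothing more can be done
None
```

I seated the plain lamp in pocket one and the red lamp in pocket two, and handed the job in after about 16 s of robot time with the gripper holding the mirror at a measured normal of about 47–48° (target about 47.5°); the hand-in returned no verdict.

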